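# Sort the capped sample vials into their colour-coded stands

### The arm

A 7-joint arm with a two-finger parallel gripper is mounted at the origin on a cart in front of the work surface, level with it; the furniture and walls round the work are solid. World frame = base frame: x ahead of the robot, y to its left, z up, the work surface at z = 0. Lengths are in m, angles in rad, forces in N, time in s.
With the tool pointing down it reaches from about 0.425 to 0.875 m from the base axis. Payload 8.4 kg.
Tool frame: the origin (TCP) lies midway between the tips of the shut fingers; the grasp point (between the pads) lies 19 mm behind it; z points along the fingers, y is the line along which they close (so a half turn about z gives the same grasp; the last joint's range is limited). The gripper opens to 87 mm and grips with 3 to 60 N. Pads are 19 mm wide; open, the fingers measure 117 mm over their backs; the gripper's body (75 mm by 190 mm) begins 51 mm behind the grasp point.
Start: joints at [1.242, 0.333, 0.04, 1.465, -0.013, 1.343, -0.059], TCP at [0.148, -0.633, 0.223] pointing down, gripper open.
Joint ranges: [-2.58, 2.58], [-0.38, 2.09], [-1.3, 1.39], [0.25, 2.4], [-1.5, 4.64], [0.08, 2.09], [-2.65, 2.65]. Speed limits (rad/s): [2.22, 2.22, 2.79, 2.79, 3.14, 3.14, 3.14].

### API

Orientations are given as a unit quaternion [x, y, z, w].
In Python, from bench import env gives the robot as it stands.
- The arm moves only by the tool servo_tool, never from a script. Its argument "rows" is a list of rows, each a list of 2 entries, a list of its own where there are three numbers: the shift along the world's x, y, z in m, then the turn, a rotation vector about the world's x, y, z in degrees. A call has 1 to 20 rows; each row shifts and turns the commanded pose from where the row before left it; what a row does not reach is not made up. A row lasts 1/12 s, in which the tool goes at most 41.7 mm and 7.16 degrees, less where a joint would pass 70% of its speed; a pose out of reach is approached as far as the arm can. A call with a gripper value outside its range is refused whole. "gripper" is the finger opening in m, from 0 to 0.087, set as the call begins (left out, the last holds). The fingers move at their own pace and stop on an object; "grip_force" is the grip in N (left out, the last holds). Time passes only in rows, so rows that do not move let the fingers close. It gives the time, the measured TCP pose, the force, the opening and the grip force at its end, in the units of the state.
- env.read_state(): the state, without advancing time (a new reading comes with each control period).
- env.get_image(name): name is "side" or "top"; returns a dict with "image" (384x512x3 uint8, red, green, blue), "depth" (384x512 float32, m along the optical axis (not along the pixel's ray), 0 where there is no reading), "fov_y" (degrees; the focal length in pixels is half the picture's height over the tangent of half this angle, whatever the lens; pixels are square), "cx", "cy" (the principal point, pixels), "R" (3x3) and "t" (3): a world point X has camera coordinates R X + t. Camera axes: x right, y down, z forward; pixel columns grow to the right and rows downward; lengths in m; the calibration is good to about 2 mm. A picture is of the moment at which its call begins.
- env.job_done(): hands the job in; it is judged then, once.
The state is a dict: "time_s": time; "qpos": joint angles; "joint_velocities": joint speeds; "effort": joint torques, N m; "tcp_pos": TCP position; "tool_rot": TCP orientation; "ft_force": force on the tool from outside, world axes, zero at the start; "ft_torque": the same for the moment, N m; "finger_gap": finger opening in m; "grasp_force": force on a finger pad.
Only numpy, scipy, OpenCV 4.12 (cv2) and the standard library are available. Lean on these libraries where they do the work, as an engineer would, in place of code of your own. Each camera call takes 0.05 s, during which the arm holds its last target. There are 200 camera calls.

### The job

Stand each of the four sample vials on the front of the worktop in the vial stand whose colour matches its cap: white, black, blue and red. Keep the vials upright and set them down rather than letting them fall, so that each ends standing flat in the well of its stand; leave the small pink beaker where it is.

Things in the scene. Friction and masses are not known exactly. Their poses are not given: they have to be found in the camera images.
- vial_white: sample vial with a white screw cap, pale yellow sample in clear glass; 25 mm diameter (cap 23 mm), 59 mm tall with the cap, about 30 g, loose, standing on the front half of the worktop (not those at the back). Origin: centre of its underside; z up along its axis. Grip the glass or cap from above; fingertips 10 to 15 mm above its underside clear the rim of a stand.
- vial_black: sample vial with a black screw cap, amber glass; 25 mm diameter (cap 23 mm), 59 mm tall with the cap, about 30 g, loose, standing on the front half of the worktop (not those at the back). Origin: centre of its underside; z up along its axis. Grip the glass or cap from above; fingertips 10 to 15 mm above its underside clear the rim of a stand.
- vial_blue: sample vial with a blue screw cap, clear glass with a colourless sample; 25 mm diameter (cap 23 mm), 53 mm tall with the cap, about 30 g, loose, standing on the front half of the worktop (not those at the back). Origin: centre of its underside; z up along its axis. Grip the glass or cap from above; fingertips 10 to 15 mm above its underside clear the rim of a stand.
- vial_red: sample vial with a red screw cap, pink sample in clear glass; 25 mm diameter (cap 23 mm), 51 mm tall with the cap, about 30 g, loose, standing on the front half of the worktop (not those at the back). Origin: centre of its underside; z up along its axis. Grip the glass or cap from above; fingertips 10 to 15 mm above its underside clear the rim of a stand.
- stand_white: white plastic vial stand, fixed to the worktop: a low round dish 65 mm across and 11 mm tall, with a flat-floored round well about 48 mm wide whose floor is 4 mm above the underside (7 mm deep). Origin: centre of its underside on the surface, z up; a vial that stands in it has its underside 4 mm above this origin.
- stand_black: black plastic vial stand, fixed to the worktop: a low round dish 65 mm across and 11 mm tall, with a flat-floored round well about 48 mm wide whose floor is 4 mm above the underside (7 mm deep). Origin: centre of its underside on the surface, z up; a vial that stands in it has its underside 4 mm above this origin.
- stand_blue: blue plastic vial stand, fixed to the worktop: a low round dish 65 mm across and 11 mm tall, with a flat-floored round well about 48 mm wide whose floor is 4 mm above the underside (7 mm deep). Origin: centre of its underside on the surface, z up; a vial that stands in it has its underside 4 mm above this origin.
- stand_red: red plastic vial stand, fixed to the worktop: a low round dish 65 mm across and 11 mm tall, with a flat-floored round well about 48 mm wide whose floor is 4 mm above the underside (7 mm deep). Origin: centre of its underside on the surface, z up; a vial that stands in it has its underside 4 mm above this origin.
- beaker: small glass beaker with pink contents, 44 mm diameter, 56 mm tall, loose, a bystander that stands among the vials and stands and must stay where it is. Origin: centre of its underside, z up.
Things that resemble listed ones, but are neither listed nor needed, are in the scene too. Leave any green look-alike of the vial_red alone. There is more than one size of the stand_black; the one meant has the size given above.

How it is judged:
By the outcome, as a careful person would: the job done as asked, in the order asked, and still so for the second after the job is handed in, with the robot touching nothing.
It also fails if it takes over 112 s, if anything falls off the work surface, if the arm or the gripper's body presses on something with over 40 N, if the wrist force passes 120 N, or if a joint passes its speed limit or range.

## Working session

There is one attempt and no reset: what is moved stays moved. The work goes in short steps, Python scripts to look and compute and a tool call to move; the robot and the scene stay as the last step left them, time stands still between calls to the robot, and variables do not carry over. Pictures are saved under pics/ and viewed, at most 14 in all, crops included, and the job is handed in when it is done.

Besides the shell and the picture viewer there is one more tool, called after "Call:" by a JSON object that holds its "name" and its "arguments", one argument or row to a line. servo_tool: Moves the arm, as the interface text tells. Its arguments: {"type":"object","properties":{"rows":{"type":"array"},"gripper":{"type":"number"},"grip_force":{"type":"number"}},"required":["rows"]}

```bash
mkdir -p pics
python3 - <<'E'
from bench import env
import cv2,numpy as np
for n in("top","side"):
    d=env.get_image(n); np.savez(n+"0.npz",**d); cv2.imwrite(f"pics/{n}0.png",cv2.resize(d["image"][:,:,::-1],(800,600),interpolation=cv2.INTER_CUBIC))
    print(n,d["fov_y"],d["cx"],d["cy"],d["R"],d["t"])
s=env.read_state();print(s["tcp_pos"],s["tool_rot"],s["finger_gap"],s["time_s"])
E
```

```text
top 51.091266816968854 257.5944032367682 189.22298459797292 [[ 0.02846291 -0.99954107 -0.01036891]
 [-0.99310486 -0.02709646 -0.1140549 ]
 [ 0.1137216   0.01354375 -0.99342034]] [0.0418643  0.52875749 1.12471939]
side 42.66149069511073 257.79675913890367 179.52806464155336 [[ 9.99638594e-01  2.16523888e-02 -1.59328596e-02]
 [-5.89215604e-04 -5.74890216e-01 -8.18230342e-01]
 [-2.68762866e-02  8.17944016e-01 -5.74669689e-01]] [-0.51157938  0.03917033  1.60597422]
[ 0.14791987 -0.63250086  0.22173646] [ 9.93407072e-01  1.14637802e-01 -1.38377544e-04 -7.37616108e-04] 0.08721078011918275 0.1
```

View pics/top0.png

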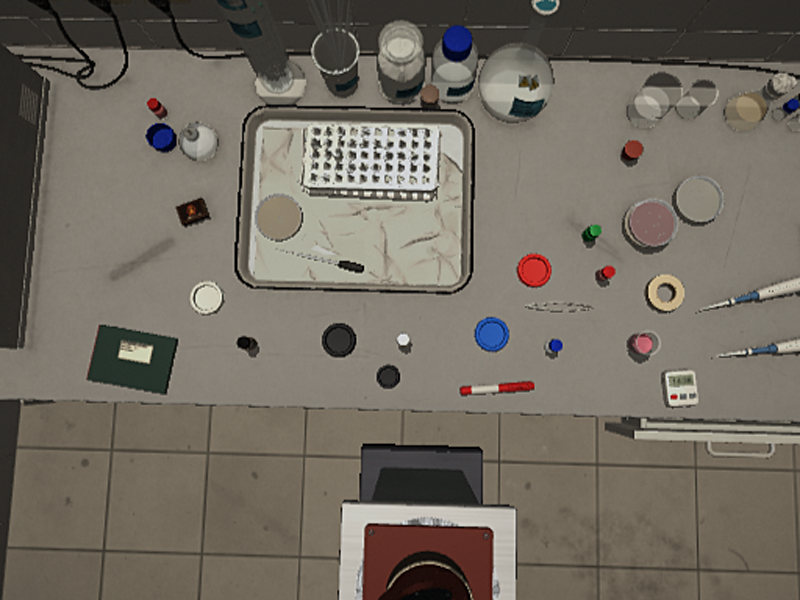

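View pics/side0.png

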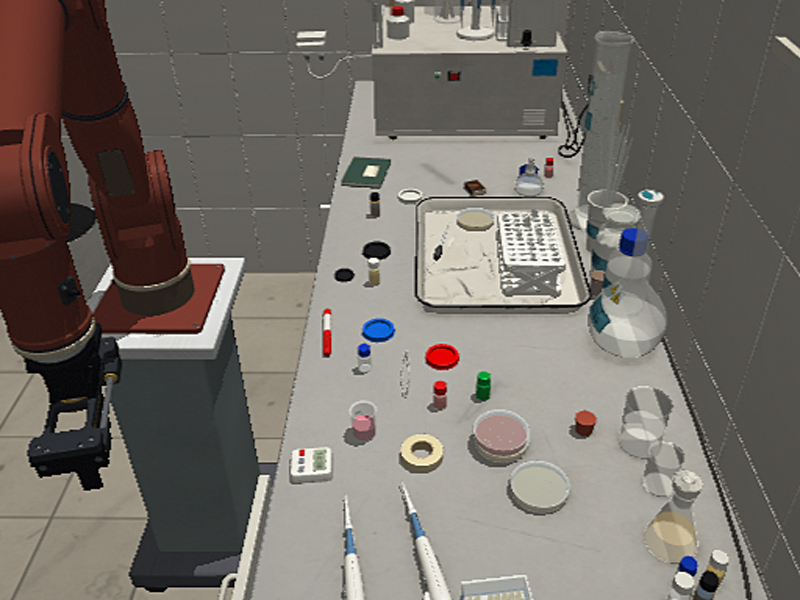

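Top view (800x600 px): the vials are black (246,343), white (403,340), blue (555,346) and red (608,272). The stands are white (207,298), black (339,340), blue (491,334) and red (534,270). The beaker is at (643,344).

Things that could be mistaken for these:
- **Red vial:** green vial (592,231), red vial at the back (155,105), and brown-red cap (632,150).
- **Black stand:** small black dish (388,376).
- **Blue stand:** blue pot (160,137).
- **White stand:** the petri dishes.

Next I'll measure positions and check them in a close crop.

```bash
cat > h.py <<'E'
import numpy as np,cv2
def world(d):
    f=192/np.tan(np.radians(d["fov_y"]/2)); v,u=np.mgrid[0:384,0:512]
    z=d["depth"]; c=np.stack([(u-d["cx"])/f*z,(v-d["cy"])/f*z,z],-1)
    return (c-d["t"])@d["R"]
def ray(d,u,v,h):
    f=192/np.tan(np.radians(d["fov_y"]/2)); r=np.array([(u-d["cx"])/f,(v-d["cy"])/f,1])@d["R"]; o=-d["t"]@d["R"]
    return o+r*(h-o[2])/r[2]
E
python3 - <<'E'
from h import *
d=dict(np.load("top0.npz"));P=world(d)
V=dict(white=(403,340,.059),black=(246,343,.059),blue=(555,346,.053),red=(608,272,.051),beaker=(643,344,.056))
S=dict(swhite=(207,298),sblack=(339,340),sblue=(491,334),sred=(534,270),small=(388,376))
for k,(a,b,h) in V.items():
    u,v=a*.64,b*.64; p=ray(d,u,v,h)
    Q=P[int(v)-14:int(v)+15,int(u)-14:int(u)+15].reshape(-1,3); Q=Q[np.hypot(*(Q-p)[:,:2].T)<.03]
    T=Q[Q[:,2]>h-.006]
    print(k,p.round(4),len(T),T.mean(0).round(4) if len(T) else 0,(T.min(0)).round(4) if len(T) else 0,T.max(0).round(4)if len(T) else 0, Q[:,2].max())
for k,(a,b) in S.items():
    u,v=a*.64,b*.64; p=ray(d,u,v,.011)
    Q=P[int(v)-25:int(v)+26,int(u)-25:int(u)+26].reshape(-1,3); Q=Q[np.hypot(*(Q-p)[:,:2].T)<.045]
    T=Q[(Q[:,2]>.007)]
    print(k,p.round(4),len(T),T.mean(0).round(4),((T.min(0)+T.max(0))/2).round(4),(T.max(0)-T.min(0)).round(4),np.median(Q[:,2]).round(4))
im=d["image"][:,:,::-1]
cv2.imwrite("pics/c.png",np.vstack([cv2.resize(im[160:250,120:280],(800,450)[0:2] and (533,300),interpolation=3),cv2.resize(im[135:235,270:448],(533,300),interpolation=3)]))
E
```

```text
white [0.4447 0.053  0.059 ] 50 [0.4457 0.0539 0.058 ] [0.4354 0.0444 0.0532] [0.4548 0.0641 0.0646] 0.0646465023156613
black [0.4315 0.3328 0.059 ] 49 [0.4325 0.3402 0.058 ] [0.4218 0.3295 0.0533] [0.4414 0.3517 0.0629] 0.06288469436395956
blue [ 0.4419 -0.2182  0.053 ] 53 [ 0.4437 -0.2194  0.0522] [ 0.4321 -0.2291  0.0474] [ 0.4545 -0.2088  0.0558] 0.055839548983390545
red [ 0.5782 -0.3141  0.051 ] 52 [ 0.5794 -0.3149  0.0497] [ 0.5698 -0.3263  0.0456] [ 0.5898 -0.3042  0.0538] 0.0538168368081826
beaker [ 0.4497 -0.3734  0.056 ] 60 [ 0.4521 -0.3841  0.0547] [ 0.4311 -0.4028  0.0501] [ 0.473  -0.3597  0.0601] 0.06013886626350844
swhite [0.5152 0.4235 0.011 ] 131 [0.517 0.426 0.01 ] [0.5173 0.426  0.0122] [0.0598 0.0586 0.0103] 0.0014
sblack [0.4435 0.1725 0.011 ] 149 [0.4433 0.1752 0.0103] [0.4439 0.1753 0.0111] [0.0611 0.0587 0.0082] 0.0014
sblue [ 0.4625 -0.1094  0.011 ] 146 [ 0.4625 -0.1091  0.0103] [ 0.4622 -0.1103  0.0128] [0.0584 0.061  0.0113] 0.0019
sred [ 0.5848 -0.1884  0.011 ] 137 [ 0.584  -0.1885  0.0102] [ 0.5844 -0.1892  0.0133] [0.0601 0.0593 0.0125] 0.0018
small [0.3797 0.0793 0.011 ] 44 [0.3856 0.0706 0.3272] [0.3801 0.0708 0.5925] [0.0376 0.0597 1.171 ] 0.0001
```

View pics/c.png

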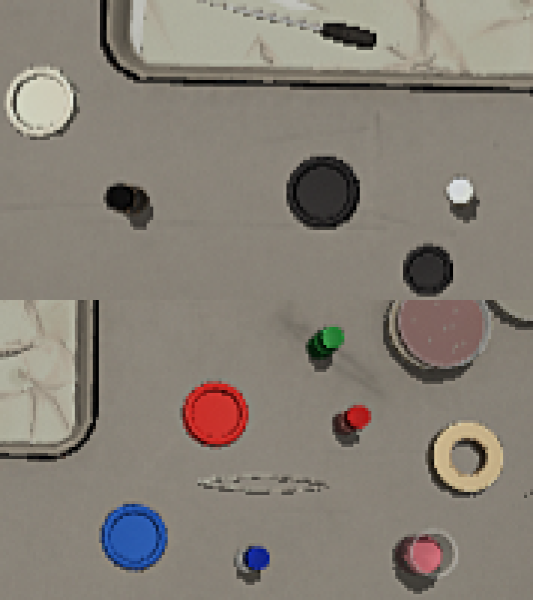

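The crop confirms the choices: the black stand is the larger dish (measures about 61 mm), the red vial is the one in front of the green one, and all heights fit. I'll go in the order white, black, blue, red, with the fingers closing along x.

Call:
{"name": "servo_tool", "arguments": {
  "rows": [
    [[0.0227,0.0277,0],[0,0,3.84]],
    [[0.0227,0.0277,0],[0,0,3.84]],
    [[0.0227,0.0277,0],[0,0,3.84]],
    [[0.0227,0.0277,0],[0,0,3.84]],
    [[0.0227,0.0277,0],[0,0,3.84]],
    [[0.0227,0.0277,0],[0,0,3.84]],
    [[0.0227,0.0277,0],[0,0,3.84]],
    [[0.0227,0.0277,0],[0,0,3.84]],
    [[0.0227,0.0277,0],[0,0,3.84]],
    [[0.0227,0.0277,0],[0,0,3.84]],
    [[0.0227,0.0277,0],[0,0,3.84]],
    [[0.0227,0.0277,0],[0,0,3.84]],
    [[0,0,0],[0,0,0]]
  ],
  "gripper": 0.055,
  "grip_force": 12
}}

```text
time_s: 1.18
tcp_pos: [0.425, -0.2936, 0.2226]
tool_rot: [0.866, 0.5, 0.001, -0.001]
ft_force: [0.5, 0.7, -0.5]
finger_gap: 0.0551
grasp_force: 0.0
```

Call:
{"name": "servo_tool", "arguments": {
  "rows": [
    [[0.0026,0.0354,0],[0,0,3.07]],
    [[0.0026,0.0354,0],[0,0,3.07]],
    [[0.0026,0.0354,0],[0,0,3.07]],
    [[0.0026,0.0354,0],[0,0,3.07]],
    [[0.0026,0.0354,0],[0,0,3.07]],
    [[0.0026,0.0354,0],[0,0,3.07]],
    [[0.0026,0.0354,0],[0,0,3.07]],
    [[0.0026,0.0354,0],[0,0,3.07]],
    [[0.0026,0.0354,0],[0,0,3.07]],
    [[0.0026,0.0354,0],[0,0,3.07]],
    [[0,0,0],[0,0,0]],
    [[0,0,0],[0,0,0]],
    [[0,0,0],[0,0,0]]
  ]
}}

```text
time_s: 2.27
tcp_pos: [0.4463, 0.0529, 0.2223]
tool_rot: [0.708, 0.707, -0.0, -0.0]
ft_force: [-0.1, 0.1, -0.2]
finger_gap: 0.0549
grasp_force: 0.0
```

Call:
{"name": "servo_tool", "arguments": {
  "rows": [
    [[-0.0006,0.001,-0.03],[0,0,0]],
    [[0,0,-0.03],[0,0,0]],
    [[0,0,-0.03],[0,0,0]],
    [[0,0,-0.03],[0,0,0]],
    [[0,0,-0.03],[0,0,0]],
    [[0,0,-0.02],[0,0,0]],
    [[0,0,-0.02],[0,0,0]],
    [[0,0,-0.01],[0,0,0]],
    [[0,0,-0.01],[0,0,0]],
    [[0,0,0],[0,0,0]],
    [[0,0,0],[0,0,0]]
  ]
}}

```text
time_s: 3.18
tcp_pos: [0.446, 0.0541, 0.0128]
tool_rot: [0.708, 0.706, -0.0, -0.0]
ft_force: [-0.4, 0.8, 0.0]
finger_gap: 0.0548
grasp_force: 0.0
```

Call:
{"name": "servo_tool", "arguments": {
  "rows": [
    [[0,0,0],[0,0,0]],
    [[0,0,0],[0,0,0]],
    [[0,0,0],[0,0,0]],
    [[0,0,0],[0,0,0]],
    [[0,0,0],[0,0,0]],
    [[0,0,0],[0,0,0]],
    [[0,0,0],[0,0,0]],
    [[0,0,0],[0,0,0]]
  ],
  "gripper": 0.01
}}

```text
time_s: 3.85
tcp_pos: [0.446, 0.0545, 0.0128]
tool_rot: [0.707, 0.707, 0.0, 0.0]
ft_force: [-0.9, 0.2, 4.1]
finger_gap: 0.0245
grasp_force: 12.0
```

Call:
{"name": "servo_tool", "arguments": {
  "rows": [
    [[0,0,0.01],[0,0,0]],
    [[0,0,0.02],[0,0,0]],
    [[0,0,0.03],[0,0,0]],
    [[0,0,0.03],[0,0,0]],
    [[0,0,0.02],[0,0,0]],
    [[0.0059,0.031,0],[0,0,0]],
    [[0.0059,0.031,0],[0,0,0]],
    [[0.0059,0.031,0],[0,0,0]],
    [[0.0059,0.031,0],[0,0,0]],
    [[0.0059,0.031,0],[0,0,0]],
    [[0.0059,0.031,0],[0,0,0]],
    [[0.0059,0.031,0],[0,0,0]],
    [[0.0059,0.031,0],[0,0,0]],
    [[0.0059,0.031,0],[0,0,0]],
    [[0.0059,0.031,0],[0,0,0]],
    [[0.0059,0.031,0],[0,0,0]],
    [[0.0061,0.0305,0],[0,0,0]],
    [[0,0,0],[0,0,0]],
    [[0,0,0],[0,0,0]],
    [[0,0,0],[0,0,0]]
  ]
}}

```text
time_s: 5.52
tcp_pos: [0.5167, 0.4254, 0.1226]
tool_rot: [0.707, 0.707, -0.0, 0.0]
ft_force: [0.1, 0.1, -0.4]
finger_gap: 0.0245
grasp_force: 12.0
```

Call:
{"name": "servo_tool", "arguments": {
  "rows": [
    [[0,0,-0.025],[0,0,0]],
    [[0,0,-0.025],[0,0,0]],
    [[0,0,-0.02],[0,0,0]],
    [[0,0,-0.015],[0,0,0]],
    [[0,0,-0.01],[0,0,0]],
    [[0,0,-0.005],[0,0,0]],
    [[0,0,-0.003],[0,0,0]],
    [[0,0,-0.002],[0,0,0]],
    [[0,0,0],[0,0,0]],
    [[0,0,0],[0,0,0]],
    [[0,0,0],[0,0,0]]
  ]
}}

```text
time_s: 6.43
tcp_pos: [0.5171, 0.4264, 0.0183]
tool_rot: [0.707, 0.707, 0.001, 0.0]
ft_force: [-0.2, 0.6, -0.2]
finger_gap: 0.0242
grasp_force: 12.0
```

Call:
{"name": "servo_tool", "arguments": {
  "rows": [
    [[0,0,-0.0008],[0,0,0]],
    [[0,0,-0.0007],[0,0,0]],
    [[0,0,0],[0,0,0]],
    [[0,0,0],[0,0,0]]
  ]
}}

```text
time_s: 6.77
tcp_pos: [0.5171, 0.4263, 0.0169]
tool_rot: [0.707, 0.707, 0.0, 0.0]
ft_force: [-1.6, -1.1, 4.3]
finger_gap: 0.0246
grasp_force: 12.0
```

Call:
{"name": "servo_tool", "arguments": {
  "rows": [
    [[0,0,0],[0,0,0]],
    [[0,0,0],[0,0,0]],
    [[0,0,0],[0,0,0]],
    [[0,0,0],[0,0,0]],
    [[0,0,0],[0,0,0]],
    [[0,0,0.01],[0,0,0]],
    [[0,0,0.02],[0,0,0]],
    [[0,0,0.03],[0,0,0]],
    [[0,0,0.03],[0,0,0]],
    [[0,0,0.02],[0,0,0]],
    [[-0.021,-0.0215,0],[0,0,0]],
    [[-0.021,-0.0215,0],[0,0,0]],
    [[-0.021,-0.0215,0],[0,0,0]],
    [[-0.0215,-0.0215,0],[0,0,0]],
    [[0,0,0],[0,0,0]],
    [[0,0,0],[0,0,0]],
    [[0,0,0],[0,0,0]]
  ],
  "gripper": 0.05
}}

```text
time_s: 8.18
tcp_pos: [0.4331, 0.3403, 0.127]
tool_rot: [0.708, 0.707, 0.001, 0.0]
ft_force: [0.9, 0.6, -0.6]
finger_gap: 0.05
grasp_force: 0.0
```

Run:
```python
from bench import env
import cv2
d=env.get_image("side")
cv2.imwrite("pics/s1.png",cv2.resize(d["image"][90:220,190:380,::-1],(760,520),interpolation=3))
```

```text
(no output)
```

View pics/s1.png

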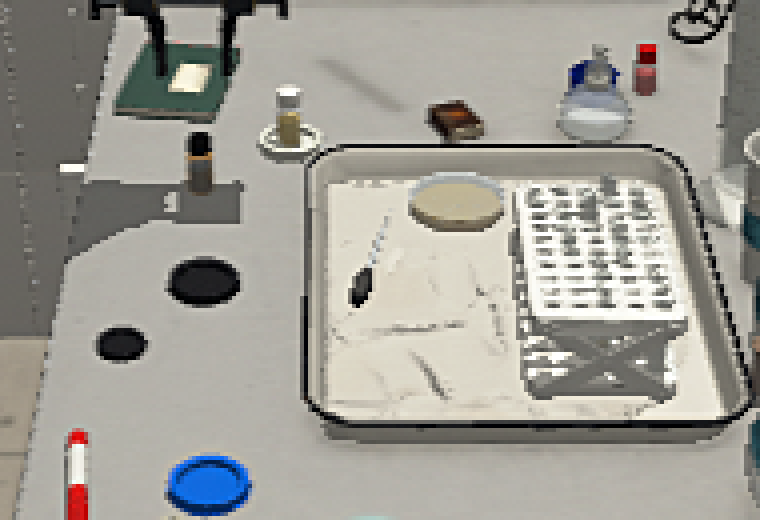

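The white vial stands upright in its stand (289,115), and the gripper is above the black vial (200,165). Next I'll descend and grip.

Call:
{"name": "servo_tool", "arguments": {
  "rows": [
    [[-0.0008,0,-0.025],[0,0,0]],
    [[0,0,-0.025],[0,0,0]],
    [[0,0,-0.025],[0,0,0]],
    [[0,0,-0.02],[0,0,0]],
    [[0,0,-0.01],[0,0,0]],
    [[0,0,-0.0095],[0,0,0]],
    [[0,0,0],[0,0,0]],
    [[0,0,0],[0,0,0]],
    [[0,0,0],[0,0,0]]
  ]
}}

```text
time_s: 8.98
tcp_pos: [0.4322, 0.3408, 0.0126]
tool_rot: [0.707, 0.707, 0.001, 0.0]
ft_force: [0.0, 0.2, 0.1]
finger_gap: 0.0501
grasp_force: 0.0
```

Call:
{"name": "servo_tool", "arguments": {
  "rows": [
    [[0,0,0],[0,0,0]],
    [[0,0,0],[0,0,0]],
    [[0,0,0],[0,0,0]],
    [[0,0,0],[0,0,0]],
    [[0,0,0],[0,0,0]],
    [[0,0,0],[0,0,0]],
    [[0,0,0],[0,0,0]],
    [[0,0,0],[0,0,0]]
  ],
  "gripper": 0.01
}}

```text
time_s: 9.65
tcp_pos: [0.4317, 0.34, 0.0118]
tool_rot: [0.707, 0.707, 0.0, 0.0]
ft_force: [-0.0, -1.6, 3.9]
finger_gap: 0.0243
grasp_force: 12.0
```

Call:
{"name": "servo_tool", "arguments": {
  "rows": [
    [[0,0,0.01],[0,0,0]],
    [[0,0,0.02],[0,0,0]],
    [[0,0,0.03],[0,0,0]],
    [[0,0,0.02],[0,0,0]],
    [[0.002,-0.0275,0],[0,0,0]],
    [[0.002,-0.0275,0],[0,0,0]],
    [[0.002,-0.0275,0],[0,0,0]],
    [[0.002,-0.0275,0],[0,0,0]],
    [[0.002,-0.0275,0],[0,0,0]],
    [[0.0017,-0.0275,0],[0,0,0]],
    [[0,0,0],[0,0,0]],
    [[0,0,0],[0,0,0]],
    [[0,0,-0.025],[0,0,0]],
    [[0,0,-0.025],[0,0,0]],
    [[0,0,-0.015],[0,0,0]],
    [[0,0,-0.005],[0,0,0]],
    [[0,0,-0.004],[0,0,0]],
    [[0,0,0],[0,0,0]],
    [[0,0,0],[0,0,0]],
    [[0,0,0],[0,0,0]]
  ]
}}

```text
time_s: 11.32
tcp_pos: [0.4439, 0.1756, 0.0185]
tool_rot: [0.707, 0.707, 0.001, 0.0]
ft_force: [1.0, -0.2, 0.3]
finger_gap: 0.0245
grasp_force: 12.0
```

Call:
{"name": "servo_tool", "arguments": {
  "rows": [
    [[0,0,-0.0008],[0,0,0]],
    [[0,0,-0.0008],[0,0,0]],
    [[0,0,0],[0,0,0]],
    [[0,0,0],[0,0,0]]
  ]
}}

```text
time_s: 11.65
tcp_pos: [0.4433, 0.1749, 0.0161]
tool_rot: [0.707, 0.707, 0.0, 0.0]
ft_force: [0.3, -1.2, 0.1]
finger_gap: 0.0243
grasp_force: 12.0
```

Call:
{"name": "servo_tool", "arguments": {
  "rows": [
    [[0,0,-0.0004],[0,0,0]],
    [[0,0,0],[0,0,0]],
    [[0,0,0],[0,0,0]]
  ]
}}

```text
time_s: 11.9
tcp_pos: [0.4434, 0.175, 0.0157]
tool_rot: [0.707, 0.707, 0.0, 0.0]
ft_force: [-0.8, -0.6, 5.4]
finger_gap: 0.0245
grasp_force: 12.0
```

Call:
{"name": "servo_tool", "arguments": {
  "rows": [
    [[0,0,0],[0,0,0]],
    [[0,0,0],[0,0,0]],
    [[0,0,0],[0,0,0]],
    [[0,0,0],[0,0,0]],
    [[0,0,0],[0,0,0]],
    [[0,0,0.01],[0,0,0]],
    [[0,0,0.02],[0,0,0]],
    [[0,0,0.03],[0,0,0]],
    [[0,0,0.03],[0,0,0]],
    [[0,0,0.02],[0,0,0]],
    [[0,0,0],[0,0,0]]
  ],
  "gripper": 0.05
}}

```text
time_s: 12.82
tcp_pos: [0.4455, 0.1763, 0.1303]
tool_rot: [0.707, 0.707, 0.003, 0.002]
ft_force: [1.0, 0.8, -0.8]
finger_gap: 0.0499
grasp_force: 0.0
```

Call:
{"name": "servo_tool", "arguments": {
  "rows": [
    [[0,-0.0282,0],[0,0,0]],
    [[0,-0.0282,0],[0,0,0]],
    [[0,-0.0282,0],[0,0,0]],
    [[0,-0.0282,0],[0,0,0]],
    [[0,-0.0282,0],[0,0,0]],
    [[0,-0.0282,0],[0,0,0]],
    [[0,-0.0282,0],[0,0,0]],
    [[0,-0.0282,0],[0,0,0]],
    [[0,-0.0282,0],[0,0,0]],
    [[0,-0.0282,0],[0,0,0]],
    [[0,-0.0282,0],[0,0,0]],
    [[0,-0.0282,0],[0,0,0]],
    [[0,-0.0282,0],[0,0,0]],
    [[0,-0.0278,0],[0,0,0]],
    [[0,0,0],[0,0,0]],
    [[0,0,0],[0,0,0]],
    [[0,0,0],[0,0,0]]
  ]
}}

```text
time_s: 14.23
tcp_pos: [0.4432, -0.2186, 0.1255]
tool_rot: [0.707, 0.707, 0.0, -0.0]
ft_force: [-0.7, -0.1, -1.6]
finger_gap: 0.0496
grasp_force: 0.0
```

Run:
```python
from bench import env
import cv2
d=env.get_image("side")
cv2.imwrite("pics/s2.png",cv2.resize(d["image"][100:300,180:400,::-1],(660,600),interpolation=3))
```

```text
(no output)
```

View pics/s2.png

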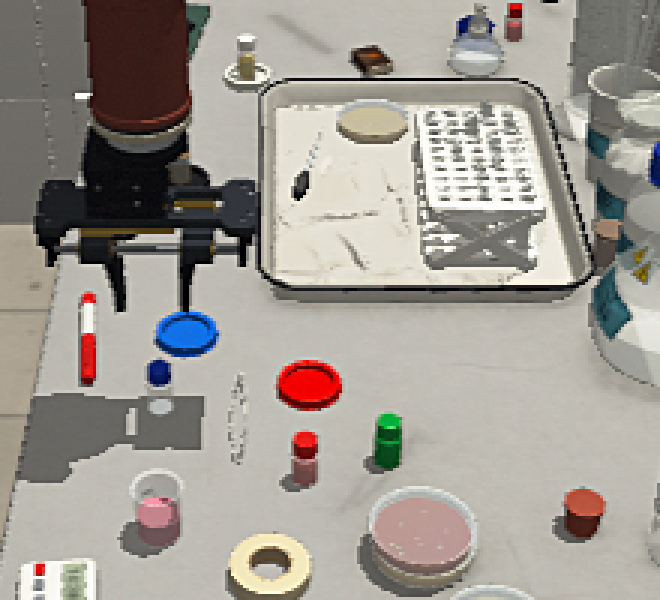

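The white vial is still standing in its stand (245,60). The blue vial is at (158,385), below the gripper, and the arm hides the black stand, which I'll check later. Next I'll grip the blue vial.

Call:
{"name": "servo_tool", "arguments": {
  "rows": [
    [[0,-0.0005,-0.025],[0,0,0]],
    [[0,0,-0.025],[0,0,0]],
    [[0,0,-0.025],[0,0,0]],
    [[0,0,-0.02],[0,0,0]],
    [[0,0,-0.01],[0,0,0]],
    [[0,0,-0.008],[0,0,0]],
    [[0,0,0],[0,0,0]],
    [[0,0,0],[0,0,0]],
    [[0,0,0],[0,0,0]]
  ]
}}

```text
time_s: 15.03
tcp_pos: [0.4441, -0.2201, 0.0137]
tool_rot: [0.707, 0.707, 0.0, 0.001]
ft_force: [0.9, 0.6, 0.4]
finger_gap: 0.05
grasp_force: 0.0
```

Call:
{"name": "servo_tool", "arguments": {
  "rows": [
    [[0,0,0],[0,0,0]],
    [[0,0,0],[0,0,0]],
    [[0,0,0],[0,0,0]],
    [[0,0,0],[0,0,0]],
    [[0,0,0],[0,0,0]],
    [[0,0,0],[0,0,0]],
    [[0,0,0],[0,0,0]],
    [[0,0,0],[0,0,0]]
  ],
  "gripper": 0.01
}}

```text
time_s: 15.7
tcp_pos: [0.4433, -0.22, 0.0127]
tool_rot: [0.707, 0.707, -0.0, 0.0]
ft_force: [-0.9, 0.1, 2.9]
finger_gap: 0.0244
grasp_force: 12.0
```

Call:
{"name": "servo_tool", "arguments": {
  "rows": [
    [[0,0,0.01],[0,0,0]],
    [[0,0,0.02],[0,0,0]],
    [[0,0,0.03],[0,0,0]],
    [[0,0,0.02],[0,0,0]],
    [[0.0047,0.0275,0],[0,0,0]],
    [[0.0047,0.0275,0],[0,0,0]],
    [[0.0047,0.0275,0],[0,0,0]],
    [[0.0047,0.0275,0],[0,0,0]],
    [[0,0,0],[0,0,0]],
    [[0,0,0],[0,0,0]],
    [[0,0,-0.025],[0,0,0]],
    [[0,0,-0.025],[0,0,0]],
    [[0,0,-0.015],[0,0,0]],
    [[0,0,-0.005],[0,0,0]],
    [[0,0,-0.004],[0,0,0]],
    [[0,0,0],[0,0,0]],
    [[0,0,0],[0,0,0]],
    [[0,0,0],[0,0,0]]
  ]
}}

```text
time_s: 17.2
tcp_pos: [0.4628, -0.1103, 0.0195]
tool_rot: [0.708, 0.707, 0.0, 0.001]
ft_force: [0.5, 0.7, -0.2]
finger_gap: 0.0246
grasp_force: 12.0
```

Call:
{"name": "servo_tool", "arguments": {
  "rows": [
    [[0,0,-0.0008],[0,0,0]],
    [[0,0,-0.0008],[0,0,0]],
    [[0,0,0],[0,0,0]],
    [[0,0,0],[0,0,0]]
  ]
}}

```text
time_s: 17.53
tcp_pos: [0.4621, -0.1099, 0.0171]
tool_rot: [0.707, 0.707, 0.0, 0.0]
ft_force: [-0.1, 0.2, 0.0]
finger_gap: 0.0245
grasp_force: 12.0
```

Call:
{"name": "servo_tool", "arguments": {
  "rows": [
    [[0,0,-0.0004],[0,0,0]],
    [[0,0,0],[0,0,0]],
    [[0,0,0],[0,0,0]]
  ]
}}

```text
time_s: 17.78
tcp_pos: [0.4621, -0.1099, 0.0167]
tool_rot: [0.707, 0.707, -0.0, 0.0]
ft_force: [-0.3, 0.9, 2.4]
finger_gap: 0.0245
grasp_force: 12.0
```

Call:
{"name": "servo_tool", "arguments": {
  "rows": [
    [[0,0,0],[0,0,0]],
    [[0,0,0],[0,0,0]],
    [[0,0,0],[0,0,0]],
    [[0,0,0],[0,0,0]],
    [[0,0,0],[0,0,0]],
    [[0,0,0.01],[0,0,0]],
    [[0,0,0.02],[0,0,0]],
    [[0,0,0.03],[0,0,0]],
    [[0,0,0.03],[0,0,0]],
    [[0,0,0.02],[0,0,0]],
    [[0,0,0],[0,0,0]]
  ],
  "gripper": 0.046
}}

```text
time_s: 18.7
tcp_pos: [0.4647, -0.1102, 0.1316]
tool_rot: [0.707, 0.707, 0.001, 0.003]
ft_force: [0.7, -1.0, -0.2]
finger_gap: 0.046
grasp_force: 0.0
```

Call:
{"name": "servo_tool", "arguments": {
  "rows": [
    [[0.0147,-0.0257,0],[0,0,0]],
    [[0.0147,-0.0257,0],[0,0,0]],
    [[0.0147,-0.0257,0],[0,0,0]],
    [[0.0147,-0.0257,0],[0,0,0]],
    [[0.0147,-0.0257,0],[0,0,0]],
    [[0.0147,-0.0257,0],[0,0,0]],
    [[0.0147,-0.0257,0],[0,0,0]],
    [[0.0147,-0.0254,0],[0,0,0]],
    [[0,0,0],[0,0,0]],
    [[0,0,0],[0,0,0]],
    [[0,0,0],[0,0,0]]
  ]
}}

```text
time_s: 19.62
tcp_pos: [0.5795, -0.3144, 0.1262]
tool_rot: [0.707, 0.707, 0.0, -0.001]
ft_force: [0.3, -0.0, -0.6]
finger_gap: 0.0459
grasp_force: 0.0
```

Run:
```python
from bench import env
import cv2
d=env.get_image("side")
cv2.imwrite("pics/s3.png",cv2.resize(d["image"][100:300,180:400,::-1],(660,600),interpolation=3))
```

```text
(no output)
```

View pics/s3.png

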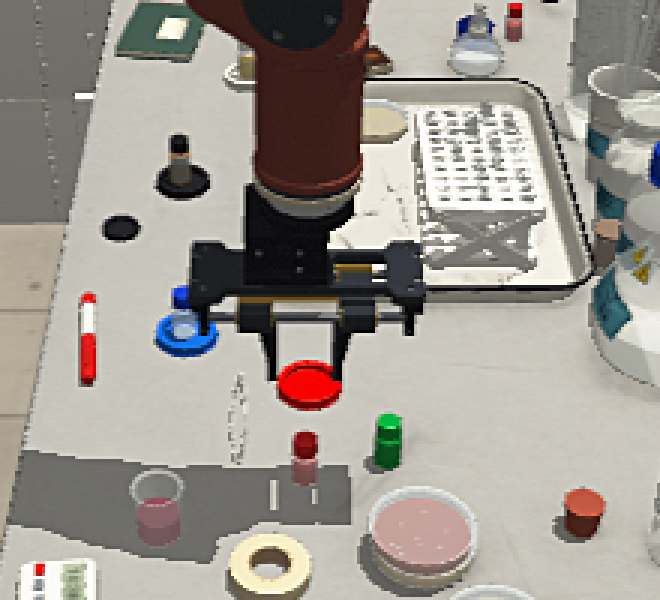

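The black vial (180,160) and blue vial (183,315) stand in their stands, and the red vial (304,460) is below the gripper.

Call:
{"name": "servo_tool", "arguments": {
  "rows": [
    [[0,-0.0006,-0.025],[0,0,0]],
    [[0,0,-0.025],[0,0,0]],
    [[0,0,-0.025],[0,0,0]],
    [[0,0,-0.02],[0,0,0]],
    [[0,0,-0.01],[0,0,0]],
    [[0,0,-0.008],[0,0,0]],
    [[0,0,0],[0,0,0]],
    [[0,0,0],[0,0,0]],
    [[0,0,0],[0,0,0]]
  ]
}}

```text
time_s: 20.42
tcp_pos: [0.5805, -0.316, 0.0151]
tool_rot: [0.707, 0.707, 0.0, 0.001]
ft_force: [0.4, 0.1, -0.2]
finger_gap: 0.0459
grasp_force: 0.0
```

Call:
{"name": "servo_tool", "arguments": {
  "rows": [
    [[0,0,0],[0,0,0]],
    [[0,0,0],[0,0,0]],
    [[0,0,0],[0,0,0]],
    [[0,0,0],[0,0,0]],
    [[0,0,0],[0,0,0]],
    [[0,0,0],[0,0,0]],
    [[0,0,0],[0,0,0]],
    [[0,0,0],[0,0,0]]
  ],
  "gripper": 0.01
}}

```text
time_s: 21.08
tcp_pos: [0.5798, -0.3159, 0.0138]
tool_rot: [0.707, 0.707, 0.0, 0.0]
ft_force: [-0.1, -0.5, 4.7]
finger_gap: 0.0248
grasp_force: 12.0
```

Call:
{"name": "servo_tool", "arguments": {
  "rows": [
    [[0,0,0.01],[0,0,0]],
    [[0,0,0.02],[0,0,0]],
    [[0,0,0.03],[0,0,0]],
    [[0,0,0.02],[0,0,0]],
    [[0.0009,0.0254,0],[0,0,0]],
    [[0.0009,0.0254,0],[0,0,0]],
    [[0.0009,0.0254,0],[0,0,0]],
    [[0.0009,0.0254,0],[0,0,0]],
    [[0.0009,0.0254,0],[0,0,0]],
    [[0,0,0],[0,0,0]],
    [[0,0,0],[0,0,0]],
    [[0,0,-0.025],[0,0,0]],
    [[0,0,-0.025],[0,0,0]],
    [[0,0,-0.015],[0,0,0]],
    [[0,0,-0.005],[0,0,0]],
    [[0,0,-0.004],[0,0,0]],
    [[0,0,0],[0,0,0]],
    [[0,0,0],[0,0,0]],
    [[0,0,0],[0,0,0]]
  ]
}}

```text
time_s: 22.67
tcp_pos: [0.5849, -0.1892, 0.0208]
tool_rot: [0.708, 0.707, 0.0, 0.001]
ft_force: [-0.7, 0.6, 0.7]
finger_gap: 0.0249
grasp_force: 12.0
```

Call:
{"name": "servo_tool", "arguments": {
  "rows": [
    [[0,0,-0.0008],[0,0,0]],
    [[0,0,-0.0008],[0,0,0]],
    [[0,0,-0.0004],[0,0,0]],
    [[0,0,0],[0,0,0]],
    [[0,0,0],[0,0,0]]
  ]
}}

```text
time_s: 23.08
tcp_pos: [0.5843, -0.1889, 0.0178]
tool_rot: [0.707, 0.707, 0.0, 0.0]
ft_force: [-0.3, 0.3, 2.7]
finger_gap: 0.0246
grasp_force: 12.0
```

Contact with the floor of the well. I'll release, lift and move aside.

Call:
{"name": "servo_tool", "arguments": {
  "rows": [
    [[0,0,0],[0,0,0]],
    [[0,0,0],[0,0,0]],
    [[0,0,0],[0,0,0]],
    [[0,0,0],[0,0,0]],
    [[0,0,0],[0,0,0]],
    [[0,0,0.01],[0,0,0]],
    [[0,0,0.02],[0,0,0]],
    [[0,0,0.03],[0,0,0]],
    [[0,0,0.03],[0,0,0]],
    [[0,0,0.03],[0,0,0]],
    [[0,0,0.03],[0,0,0]],
    [[0,0,0.03],[0,0,0]],
    [[-0.01,0.02,0],[0,0,0]],
    [[-0.01,0.03,0],[0,0,0]],
    [[-0.01,0.03,0],[0,0,0]],
    [[-0.01,0.03,0],[0,0,0]],
    [[-0.01,0.03,0],[0,0,0]],
    [[0,0.03,0],[0,0,0]],
    [[0,0.03,0],[0,0,0]],
    [[0,0,0],[0,0,0]]
  ],
  "gripper": 0.046
}}

```text
time_s: 24.75
tcp_pos: [0.5336, 0.0185, 0.199]
tool_rot: [0.705, 0.71, 0.001, -0.0]
ft_force: [-0.0, 1.7, -0.0]
finger_gap: 0.0461
grasp_force: 0.0
```

Call:
{"name": "servo_tool", "arguments": {
  "rows": [
    [[0,0,0],[0,0,0]],
    [[0,0,0],[0,0,0]],
    [[0,0,0],[0,0,0]]
  ]
}}

```text
time_s: 25.0
tcp_pos: [0.5342, 0.0098, 0.1977]
tool_rot: [0.708, 0.706, -0.0, 0.0]
ft_force: [0.1, 0.0, 0.1]
finger_gap: 0.046
grasp_force: 0.0
```

Run:
```python
from bench import env
from h import *
d=env.get_image("side")
cv2.imwrite("pics/s4.png",cv2.resize(d["image"][100:300,180:400,::-1],(660,600),interpolation=3))
t=env.get_image("top");cv2.imwrite("pics/t4.png",cv2.resize(t["image"][120:270,100:450,::-1],(800,343),interpolation=3))
```

```text
(no output)
```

View pics/s4.png

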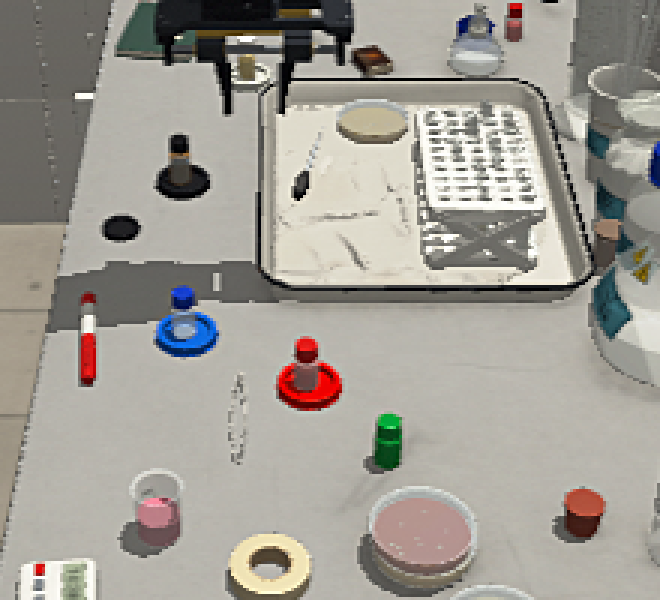

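View pics/t4.png

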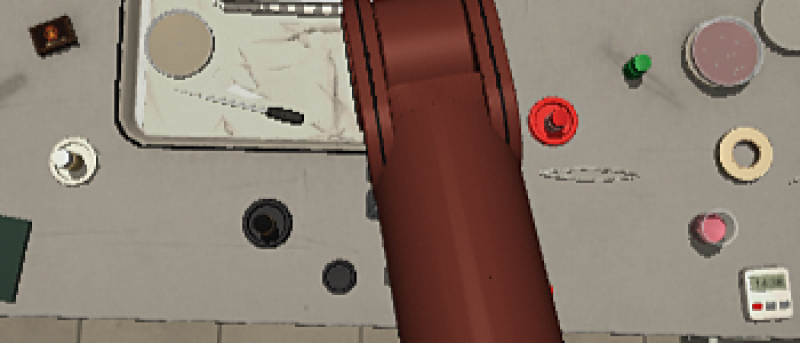

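The side view shows red (306,365), blue (183,315) and black (180,160) upright in their stands. The top view shows white in its stand (73,160), and the beaker (712,230) has not moved. I'm handing in.

```bash
python3 -c "
from bench import env
print(env.job_done())"
```

```text
the job is handed in; nothing more can be done
None
```

All four vials (white, black, blue and red, placed in that order) stand upright in their matching stands, the beaker was not touched, and the job was handed in at about 25 s of robot time.

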